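# Show an oil tin to the goods-in code reader

## Task

Book in the green oil tin with the orange cap: take it out of the crate and hold its barcode up to the code reader on the stand, still, for a good second, then turn it and hold the square best-before code up to the reader instead. Each code should face the lens squarely, upright in its picture (the tin leaning with the reader head if that looks down), in the middle of its view and 12 cm in front of the glass. Finish with the tin still held there in the air, steady in the gripper; leave the other stock and the tape roll as they stand and touch neither the reader nor its stand.

Things in the scene. Friction and masses are not known exactly. Their poses are not given: they have to be found in the camera images.
- tin_mid (a point): Centre of the green oil tin's body, half-way up. A rigid box 78 long (x) by 52 thick (y) by 130 mm high (z up), 0.4 to 0.6 kg, standing loose in the crate. Orange cap (26 across, 12 mm high) on top, 21 mm off centre towards its +x end. Grip it across the 52 mm, in the top 50 mm, firmly (60 N). Facing the narrow side nearest the cap (best-before code), the barcode is on the broad side to the left.
- barcode (a point): Middle of the barcode (white patch 44 x 30 mm, black upright bars) on the green tin's broad -y side, 45 mm above its underside: at (0, -26, -20) mm from the tin's centre in the tin's frame. Its axes are the tin's; the code faces along -y.
- date_code (a point): Middle of the best-before code (white square of 32 mm, black matrix pattern) on the green tin's narrow +x side, the one nearest the cap, 45 mm above its underside: at (39, 0, -20) mm from the tin's centre in the tin's frame. Its axes are the tin's; the code faces along +x.
- lens (a point): Middle of the code reader's front glass. x: viewing direction, out of the lens (level to 0.36 rad downwards), z: up in its picture, y: left when looking along x. The reader is a black box 50 mm wide with a ring light 74 mm across whose face is level with the glass. Its clamp holds it 119 mm out from the axis of an upright column 25 mm thick, 362 mm high; its height and tilt vary but stay put.
- reader: Fixed stand of the code reader on the robot's right: column on a dark foot plate 180 x 140 x 14 mm; origin on the bench under the column's axis, x the level direction in which the reader looks.
- crate: Fixed grey crate, open on top, outside 300 (x) by 400 mm (y), walls 60 mm high and 5 mm thick, floor 5 mm thick; origin under its centre on the bench. The green tin, a yellow tin, two jars and a can stand in it, in two rows of three places (one free), rows 130 mm apart, places 125 mm apart.
- tin: The same green tin, with its origin at the middle of its underside.
- tin_b: Bystander: yellow oil tin with black cap, same size as the green one; origin under its centre. Leave it standing.
- jar: Bystander: amber jar with a red lid, 68 mm across, 95 mm high; origin under its centre.
- can: Bystander: food can with a blue label, 74 mm across, 108 mm high; origin under its centre.
- pot: Bystander: small brown jar with a white lid, 60 mm across, 75 mm high; origin under its centre.
- tape_roll: Bystander: roll of brown tape lying flat on the bench between the crate and the reader, 100 mm across, 48 mm high; origin under its centre.

How it is judged:
By the outcome, as a careful person would: the job done as asked, in the order asked, and still so for the second after the job is handed in, while the arm keeps its last pose, push and grip.
It also fails if it takes over 48 s, if anything falls off the work surface, if the arm or the gripper's body presses on something with over 40 N, if the wrist force passes 120 N, or if a joint passes its speed limit or range.

## Robot

A 6-joint arm with a two-finger parallel gripper is mounted at the origin on the work surface. World frame = base frame: x ahead of the robot, y to its left, z up, the work surface at z = 0. Lengths are in mm, angles in rad, forces in N, time in s.
With the tool pointing down it reaches from about 350 to 875 mm from the base axis. Payload 4.2 kg.
Tool frame: the origin (TCP) lies at the very end of the fingers, on their centre line; the grasp point (between the pads) lies 19 mm behind it; z points along the fingers, y is the direction in which the jaws open and shut (so a half turn about z gives the same grasp; the last joint's range is limited). The gripper opens to 85 mm and grips with 20 to 120 N. Pads are 22 mm wide; open, the fingers measure 114 mm over their backs; the gripper's body (76 mm by 85 mm) begins 54 mm behind the grasp point. The pads swing forward as they close: fully open they stand 13 mm farther back than shut.
Start: joints at [-1, 0.385, 0.008, 0, -1.194, -0.259], TCP at [191.748, -594.838, 231.312] pointing down, gripper open.
Joint ranges: [-3.14, 3.14], [-1.21, 2.06], [-1.07, 1.41], [-3.16, 2.05], [-2.99, -0.16], [-3.1, 3.1]. Speed limits (rad/s): [2.79, 2.79, 3.14, 3.14, 3.14, 3.14].

## Interface

Orientations are given as a unit quaternion [x, y, z, w].
In Python, from bench import arm gives the robot as it stands.
- The arm moves only by the tool apply_moves, never from a script. Its argument "plan" is one flat list of numbers, 5 for each row, row after row: the gripper's target within -1 to 1 (shut at 1, half-way at 0, fully open at -1), then the shift along the world's x, y, z in m, then the turn about the world's z in degrees. A call has 1 to 8 rows; each row is the pose to reach, as a shift and turn from the pose commanded when the call began; what a row does not reach only later rows make up. A row lasts 1/12 s, in which the tool goes at most 41.7 mm and 7.16 degrees, less where a joint would pass 70% of its speed; a pose out of reach is approached as far as the arm can. A call with a gripper value outside its range is refused whole. The fingers move at their own pace and stop on an object; the grip force is fixed at half the most. Time passes only in rows, so rows that repeat a pose let the fingers close. It gives the time, the measured TCP pose, the force and the opening at its end, in the units of the state.
- arm.read_state(): the state, without advancing time (a new reading comes with each control period).
- arm.get_image(name): name is "scene" or "side" or "wrist"; returns a dict with "color" (480x640x3 uint8, red, green, blue), "range_z" (480x640 float32, mm along the optical axis (not along the pixel's ray), 0 where there is no reading), "camera_matrix" (3x3 intrinsics, pixels), "k1" (the pictures are not rectified: a ray, as slopes to the right and down, at radius r is drawn at 1 + k1 r^2 times it, then the intrinsics apply), "camera_from_world" (4x4, takes a point from world to camera coordinates); the wrist camera has in their place "mount" (4x4, takes a point from camera to tool coordinates, whose origin is the TCP and whose axes are the flange's). Camera axes: x right, y down, z forward; pixel columns grow to the right and rows downward; lengths in mm; the calibration is good to about 2 mm. A picture is of the moment at which its call begins: read the wrist's pose just before it.
- arm.job_done(): hands the job in, once; it reports no verdict.
The state is a dict: "clock": time; "joints": joint angles; "joint_vel": joint speeds; "joint_efforts": joint torques, N m; "position": TCP position; "ee_rot": TCP orientation; "contact_force": force on the tool from outside, world axes, zero at the start; "wrist_torque": the same for the moment, N m; "gripper_width": finger opening in mm.
Only numpy, scipy, OpenCV 4.12 (cv2) and the standard library are available. Lean on these libraries where they do the work, as an engineer would, in place of code of your own. Each camera call takes 0.05 s, during which the arm holds its last target.

## Working session

There is one attempt and no reset: what is moved stays moved. The work goes in short steps, Python scripts to look and compute and a tool call to move; the robot and the scene stay as the last step left them, time stands still between calls to the robot, and variables do not carry over. Pictures are saved under pics/ and viewed, and the job is handed in when it is done.

Besides the shell and the picture viewer there is one more tool, called after "Request:" as name(argument=value, ...) on one line, values as JSON. apply_moves: Moves the arm, as the interface text tells. Its arguments: {"type":"object","properties":{"plan":{"type":"array","items":{"type":"number"}}},"required":["plan"]}

```bash
ls; mkdir -p pics; python3 - <<'E'
from bench import arm
import cv2, numpy as np
print(arm.read_state())
for n in ["scene","side","wrist"]:
    im=arm.get_image(n); cv2.imwrite(f"pics/{n}0.png",im["color"][:,:,::-1])
    print(n,{k:v for k,v in im.items() if k not in("color","range_z")}, (im["range_z"]>0).mean())
    np.save(f"pics/{n}0.npy",im,allow_pickle=True)
E
```

```text
pics
{'clock': 0.0, 'joints': array([-1.00040297e+00,  3.85550305e-01,  6.62242629e-03, -4.44805028e-04,
       -1.19399294e+00, -2.58587390e-01]), 'joint_vel': array([ 0.00119051, -0.00076932, -0.00085384, -0.00019881,  0.00016983,
       -0.00060528]), 'joint_efforts': array([-5.17508142e-04, -3.92292631e+01,  1.88399756e+01,  4.18610528e+00,
       -4.60855590e-03, -3.45145693e-06]), 'position': array([ 191.55648608, -594.31418267,  230.23206327]), 'ee_rot': array([-1.55191047e-01,  9.87883884e-01,  1.05554695e-03, -2.38583471e-04]), 'contact_force': array([ 0.32305492,  1.06711538, -0.16858204]), 'wrist_torque': array([0.01242708, 0.0202396 , 0.04274079]), 'gripper_width': 85.13484608727146}
scene {'camera_matrix': array([[501.70200152,   0.        , 323.44678765],
       [  0.        , 501.70200152, 229.97057696],
       [  0.        ,   0.        ,   1.        ]]), 'k1': -0.022837986038978228, 'camera_from_world': array([[-3.97222620e-01,  9.17720969e-01,  1.55335561e-03,
         3.21384773e+02],
       [ 7.46697353e-01,  3.24180558e-01, -5.80818413e-01,
        -2.81456925e+0
[... 648 characters left out ...]
,
         1.27208294e+03],
       [ 0.00000000e+00,  0.00000000e+00,  0.00000000e+00,
         1.00000000e+00]])} 0.9959765625
wrist {'camera_matrix': array([[428.28182343,   0.        , 323.54768056],
       [  0.        , 428.28182343, 244.78224021],
       [  0.        ,   0.        ,   1.        ]]), 'k1': -0.07608581765122639, 'mount': array([[-4.07768464e-04, -9.61985661e-01, -2.73099655e-01,
         6.93969394e+01],
       [ 9.99999757e-01, -5.46552011e-04,  4.32101724e-04,
        -4.93519062e-02],
       [-5.64938828e-04, -2.73099413e-01,  9.61985650e-01,
        -1.42190095e+02],
       [ 0.00000000e+00,  0.00000000e+00,  0.00000000e+00,
         1.00000000e+00]])} 0.995791015625
```

View pics/scene0.png

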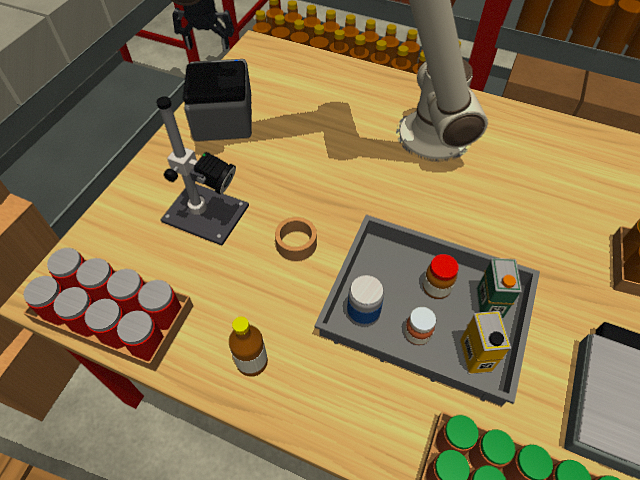

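View pics/side0.png

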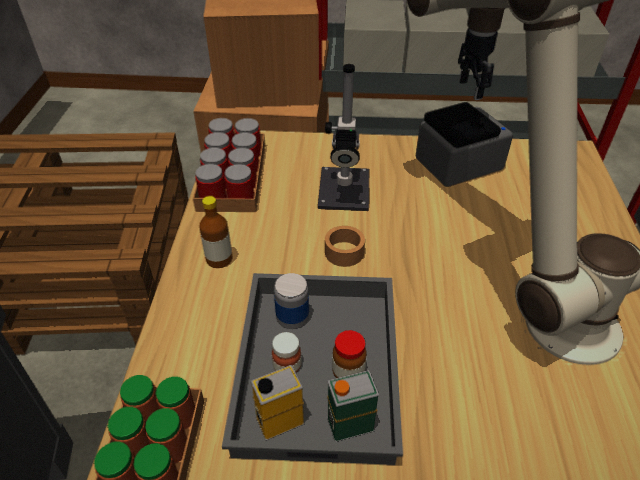

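View pics/wrist0.png

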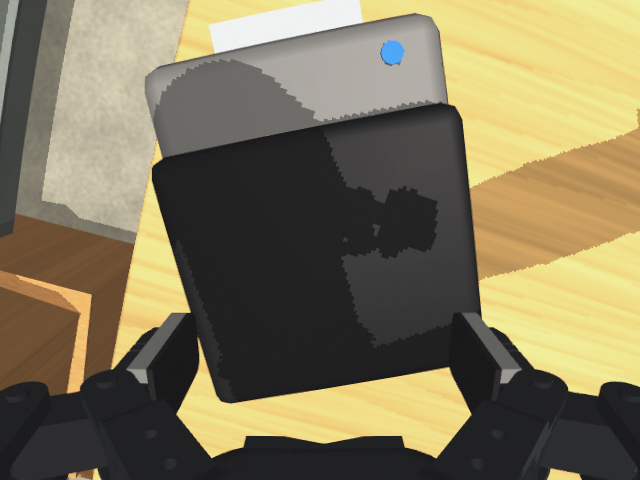

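```bash
cat > h.py <<'E'
import numpy as np, cv2
def load(n): return np.load(f"pics/{n}.npy",allow_pickle=True).item()
def rays(im,uv):
    K=im["camera_matrix"]; uv=np.asarray(uv,float).reshape(-1,2)
    d=np.array([im["k1"],0,0,0,0])
    return cv2.undistortPoints(uv.reshape(-1,1,2),K,d).reshape(-1,2)
def cloud(im,T=None):
    h,w=im["range_z"].shape
    u,v=np.meshgrid(np.arange(w),np.arange(h))
    r=rays(im,np.stack([u,v],-1).reshape(-1,2))
    z=im["range_z"].reshape(-1)
    pc=np.c_[r*z[:,None],z]
    if T is None: T=np.linalg.inv(im["camera_from_world"])
    return (pc@T[:3,:3].T+T[:3,3]).reshape(h,w,3)
def proj(im,P,T=None):
    T=im["camera_from_world"] if T is None else T
    p=np.asarray(P,float).reshape(-1,3)@T[:3,:3].T+T[:3,3]
    uv,_=cv2.projectPoints(p,np.zeros(3),np.zeros(3),im["camera_matrix"],np.array([im["k1"],0,0,0,0]))
    return uv.reshape(-1,2)
def planehit(im,uv,z):
    T=np.linalg.inv(im["camera_from_world"]); r=rays(im,uv); d=np.c_[r,np.ones(len(r))]@T[:3,:3].T
    return T[:3,3]+d*((z-T[2,3])/d[:,2])[:,None]
E
python3 - <<'E'
from h import *
for n,b in [("side0",(305,55,385,215)),("scene0",(150,85,260,250))]:
    im=load(n);P=cloud(im); x0,y0,x1,y1=b
    c=cv2.resize(im["color"][y0:y1,x0:x1],None,fx=3.5,fy=3.5,interpolation=cv2.INTER_CUBIC) if n=="side0" else cv2.resize(im["color"][y0:y1,x0:x1],None,fx=3.5,fy=3.5,interpolation=cv2.INTER_CUBIC)
    cv2.imwrite(f"pics/z_{n}.png",c[:,:,::-1])
im=load("side0");P=cloud(im)
c=cv2.resize(im["color"][265:450,230:410],None,fx=3.2,fy=3.2,interpolation=cv2.INTER_CUBIC);cv2.imwrite("pics/z_crate.png",c[:,:,::-1])
# bench plane check
for n in ["side0","scene0"]:
    im=load(n);P=cloud(im)
    print(n,"bench", [P[v,u].round(0) for u,v in ([(345,290),(400,180),(290,240)] if n=="side0" else [(230,270),(300,290),(350,200)])])
im=load("side0");P=cloud(im)
for v in range(135,180,3): print(v,[tuple(P[v,u].astype(int)) for u in range(330,362,6)])
E
```

```text
side0 bench [array([505., -54.,  24.]), array([ 358., -512.,   -1.]), array([ 651., -234.,    4.])]
scene0 bench [array([ 640., -316.,   -2.]), array([ 624., -139.,    1.]), array([ 330., -131.,    2.])]
135 [(np.int64(572), np.int64(-731), np.int64(1)), (np.int64(544), np.int64(-404), np.int64(213)), (np.int64(528), np.int64(-402), np.int64(215)), (np.int64(513), np.int64(-402), np.int64(215)), (np.int64(498), np.int64(-401), np.int64(216)), (np.int64(476), np.int64(-745), np.int64(-4))]
138 [(np.int64(571), np.int64(-717), np.int64(-1)), (np.int64(543), np.int64(-391), np.int64(213)), (np.int64(528), np.int64(-394), np.int64(211)), (np.int64(513), np.int64(-394), np.int64(212)), (np.int64(498), np.int64(-397), np.int64(210)), (np.int64(476), np.int64(-723), np.int64(-1))]
141 [(np.int64(570), np.int64(-704), np.int64(-3)), (np.int64(543), np.int64(-383), np.int64(209)), (np.int64(528), np.int64(-380), np.int64(212)), (np.int64(513), np.int64(-388), np.int64(207)), (np.int64(498), np.int64(-387), np.int64(208)), (np.int64(476), np.int64(-703), np.int64(0))]
144 [(np.int64(570), np.i
[... 2737 characters left out ...]
), np.int64(-473), np.int64(52)), (np.int64(492), np.int64(-522), np.int64(16)), (np.int64(475), np.int64(-529), np.int64(13))]
174 [(np.int64(561), np.int64(-512), np.int64(10)), (np.int64(544), np.int64(-516), np.int64(8)), (np.int64(526), np.int64(-464), np.int64(47)), (np.int64(509), np.int64(-468), np.int64(46)), (np.int64(492), np.int64(-512), np.int64(14)), (np.int64(475), np.int64(-510), np.int64(16))]
177 [(np.int64(560), np.int64(-491), np.int64(15)), (np.int64(543), np.int64(-498), np.int64(11)), (np.int64(526), np.int64(-461), np.int64(40)), (np.int64(509), np.int64(-460), np.int64(41)), (np.int64(491), np.int64(-498), np.int64(13)), (np.int64(474), np.int64(-497), np.int64(15))]
```

View pics/z_side0.png

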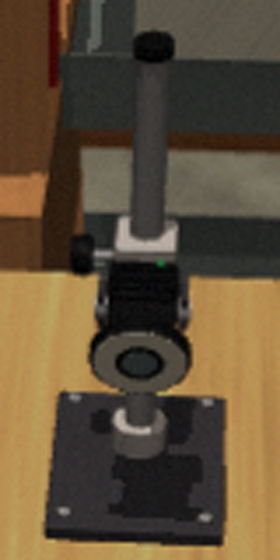

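View pics/z_scene0.png

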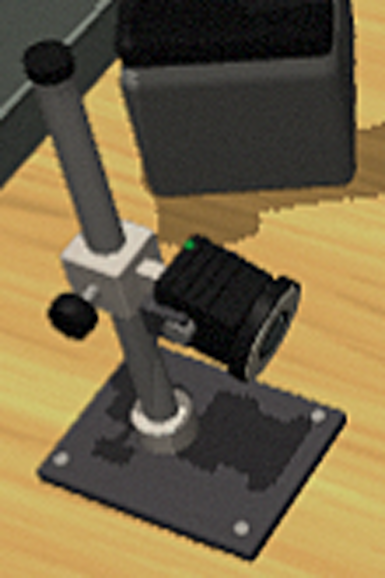

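View pics/z_crate.png

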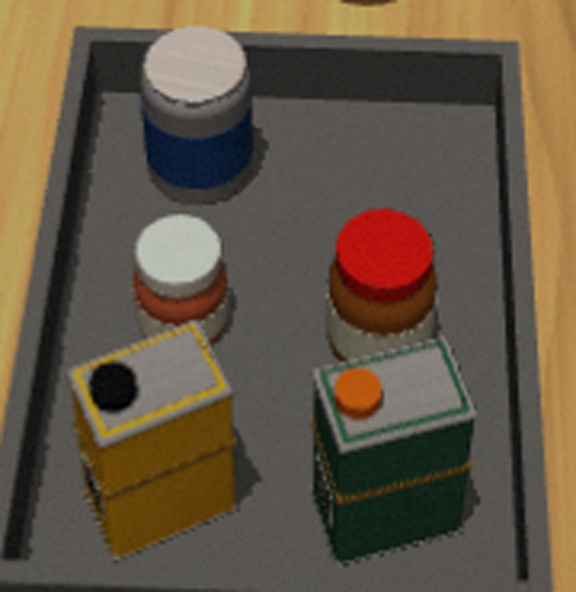

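```bash
python3 - <<'E'
from h import *
for n,c,r in [("side0",(345,158),(16,12)),("scene0",(226,180),(12,16))]:
    im=load(n);P=cloud(im)
    col=im["color"].astype(int)
    h,w,_=col.shape
    u,v=np.meshgrid(np.arange(w),np.arange(h))
    m=(abs(u-c[0])<r[0])&(abs(v-c[1])<r[1])
    Q=P[m]; C=col[m]
    k=(Q[:,1]>-375)&(Q[:,1]<-335)&(Q[:,2]>120)&(Q[:,2]<225); Q=Q[k];C=C[k]
    rng=np.random.default_rng(0); best=0
    for _ in range(2000):
        a=Q[rng.choice(len(Q),3,replace=False)]
        nn=np.cross(a[1]-a[0],a[2]-a[0]);l=np.linalg.norm(nn)
        if l<200: continue
        nn/=l
        if nn[1]<0:nn=-nn
        if nn[1]<.7: continue
        s=abs((Q-a[0])@nn)<3
        if s.sum()>best: best=s.sum();bs=s
    A=Q[bs];ce=A.mean(0);n_=np.linalg.svd(A-ce)[2][2]; n_*=np.sign(n_[1])
    print(n,len(Q),best,"cent",ce.round(1),"n",n_.round(3),"tilt",np.arcsin(-n_[2]),"yaw",np.degrees(np.arctan2(n_[1],n_[0])),"rms",((A-ce)@n_).std(), A.min(0),A.max(0))
E
```

```text
side0 504 392 cent [ 518.6 -358.2  178.8] n [-0.     0.959 -0.283] tilt 0.2872839810344614 yaw 90.01310330256973 rms 1.4978087593469298 [ 483.75569052 -371.77098603  139.98964511] [ 554.0922883  -347.940294    212.62101756]
scene0 425 246 cent [ 526.3 -358.1  182.9] n [ 0.043  0.971 -0.237] tilt 0.23947016754357175 yaw 87.4906039130882 rms 1.413237936001671 [ 486.64997551 -370.34625692  142.07095356] [ 558.23727072 -349.78598064  212.04842861]
```

```bash
python3 - <<'E'
from h import *
for n,box in [("side0",(315,360,390,450)),("scene0",(470,250,530,325))]:
    im=load(n);P=cloud(im)
    m=np.zeros(P.shape[:2],bool); m[box[1]:box[3],box[0]:box[2]]=1
    g=m&(abs(P[:,:,2]-134)<6)
    v,u=np.nonzero(g)
    X=planehit(im,np.c_[u,v],135)[:,:2]
    # outlines
    cnt=max(cv2.findContours(g.astype(np.uint8),0,1)[0],key=cv2.contourArea)
    Xc=planehit(im,cnt.reshape(-1,2),135)[:,:2].astype(np.float32)
    r=cv2.minAreaRect(Xc); print(n,g.sum(),"rect",r,"corners",cv2.boxPoints(r).round(0).tolist())
    col=im["color"].astype(int); o=m&(col[:,:,0]>180)&(col[:,:,2]<80)&(col[:,:,1]<160)
    v,u=np.nonzero(o); print("cap",o.sum(),planehit(im,[[u.mean(),v.mean()]],145).round(1))
    # yellow & others
E
```

```text
side0 1079 rect ((485.19921875, 272.99847412109375), (79.51275634765625, 57.282470703125), 19.570890426635742) corners [[438.0, 287.0], [457.0, 233.0], [532.0, 259.0], [513.0, 313.0]]
cap 112 [[505.6 276.4 145. ]]
scene0 1110 rect ((488.4263916015625, 268.09765625), (82.96369171142578, 55.3151741027832), 18.853551864624023) corners [[440.0, 281.0], [458.0, 229.0], [537.0, 255.0], [519.0, 308.0]]
cap 102 [[508.5 275.4 145. ]]
```

Request:
apply_moves(plan=[-1,0.18,0.22,0.17,57,-1,0.18,0.22,0.17,57,-1,0.18,0.22,0.17,57,-1,0.18,0.22,0.17,57,-1,0.18,0.22,0.17,57,-1,0.18,0.22,0.17,57,-1,0.18,0.22,0.17,57,-1,0.18,0.22,0.17,57])

```text
clock: 0.82
position: [372.4, -373.1, 402.5]
ee_rot: [-0.61, 0.792, -0.0, 0.0]
contact_force: [1.0, -0.8, -0.1]
gripper_width: 85.2
```

Request:
apply_moves(plan=[-1,0.14,0.3,0,57,-1,0.14,0.3,0,57,-1,0.14,0.3,0,57,-1,0.14,0.3,0,57,-1,0.14,0.3,0,57,-1,0.14,0.3,0,57,-1,0.14,0.3,0,57,-1,0.14,0.3,0,57])

```text
clock: 1.48
position: [512.0, -72.6, 401.3]
ee_rot: [0.914, -0.405, -0.0, -0.0]
contact_force: [0.4, -0.2, 0.1]
gripper_width: 85.3
```

Request:
apply_moves(plan=[-1,0.6,0,0,40,-1,0.6,0,0,40,-1,0.6,0,0,40,-1,0.6,0,0,40,-1,0.6,0,0,40,-1,0.6,0,0,40,-1,0.6,0,0,40,-1,0.6,0,0,40])

```text
clock: 2.15
position: [819.6, -74.1, 400.6]
ee_rot: [0.997, -0.071, -0.002, 0.0]
contact_force: [2.0, 0.2, 0.2]
gripper_width: 85.1
```

Request:
apply_moves(plan=[-1,0.2,0,0,0,-1,0.2,0,0,0,-1,0.2,0,0,0,-1,0.2,0,0,0,-1,0.2,0,0,0,-1,0.2,0,0,0])

```text
clock: 2.65
position: [878.5, -66.3, 346.7]
ee_rot: [0.997, -0.071, 0.016, 0.001]
contact_force: [-0.2, 0.2, 0.8]
gripper_width: 85.3
```

```bash
python3 - <<'E'
from bench import arm
from scipy.spatial.transform import Rotation as R
s=arm.read_state(); print(s["clock"],s["joints"].round(3),s["position"],R.from_quat(s["ee_rot"]).as_matrix().round(3))
E
```

```text
2.65 [ 0.11   0.988  1.407  0.008 -1.958  1.322] [878.49317475 -66.30656167 346.68501198] [[ 0.989 -0.142  0.032]
 [-0.142 -0.99  -0.004]
 [ 0.033 -0.    -0.999]]
```

Request:
apply_moves(plan=[-1,0.4,0,0.05,0,-1,0.4,0,0.05,0,-1,0.4,0,0.05,0,-1,0.4,0,0.05,0,-1,0.4,0,0.05,0,-1,0.4,0,0.05,0])

```text
clock: 3.15
position: [917.4, -55.8, 288.1]
ee_rot: [0.997, -0.071, 0.029, 0.002]
contact_force: [-0.0, -0.6, -0.8]
gripper_width: 85.2
```

```bash
cat > st.py <<'E'
from bench import arm
from scipy.spatial.transform import Rotation as R
s=arm.read_state(); print(s["clock"],s["joints"].round(3),s["position"].round(1));print(R.from_quat(s["ee_rot"]).as_matrix().round(3))
E
python3 st.py
```

```text
3.15 [ 0.119  1.057  1.406  0.015 -1.863  1.315] [917.4 -55.8 288.1]
[[ 0.988 -0.141  0.059]
 [-0.141 -0.99  -0.008]
 [ 0.059 -0.001 -0.998]]
```

Request:
apply_moves(plan=[-1,-0.2,0,0.1,0,-1,-0.2,0,0.1,0,-1,-0.2,0,0.1,0,-1,-0.2,0,0.1,0,-1,-0.2,0,0.1,0,-1,-0.2,0,0.1,0])

```text
clock: 3.65
position: [717.8, -56.3, 389.1]
ee_rot: [0.997, -0.071, 0.03, 0.002]
contact_force: [0.2, 1.1, 0.7]
gripper_width: 85.2
```

```bash
python3 st.py
```

```text
3.65 [ 0.153  0.483  0.537  0.017 -1.566  1.276] [717.8 -56.3 389.1]
[[ 0.988 -0.142  0.06 ]
 [-0.141 -0.99  -0.008]
 [ 0.061 -0.001 -0.998]]
```

Request:
apply_moves(plan=[-1,-0.18,0.26,-0.06,27.4,-1,-0.18,0.26,-0.06,27.4,-1,-0.18,0.26,-0.06,27.4,-1,-0.18,0.26,-0.06,27.4,-1,-0.18,0.26,-0.06,27.4,-1,-0.18,0.26,-0.06,27.4,-1,-0.18,0.26,-0.06,27.4,-1,-0.18,0.26,-0.06,27.4])

```text
clock: 4.32
position: [538.0, 205.9, 327.8]
ee_rot: [0.985, 0.168, 0.03, -0.006]
contact_force: [0.3, 1.9, 0.2]
gripper_width: 85.4
```

Request:
apply_moves(plan=[-1,-0.05,0.065,-0.04,0,-1,-0.05,0.065,-0.04,0,-1,-0.05,0.065,-0.04,0,-1,-0.05,0.065,-0.04,0])

```text
clock: 4.65
position: [488.3, 270.3, 286.7]
ee_rot: [0.985, 0.169, 0.028, -0.005]
contact_force: [0.4, -0.0, -0.1]
gripper_width: 85.3
```

```bash
python3 st.py; python3 - <<'E'
from bench import arm
import cv2, numpy as np
s=arm.read_state()
im=arm.get_image("wrist"); cv2.imwrite("pics/w1.png",im["color"][:,:,::-1]); im["s"]=s
np.save("pics/w1.npy",im,allow_pickle=True)
E
```

```text
4.65 [ 0.81   0.206 -0.117  0.028 -1.196  1.091] [488.3 270.3 286.7]
[[ 0.941  0.334  0.054]
 [ 0.333 -0.943  0.019]
 [ 0.058 -0.    -0.998]]
```

View pics/w1.png

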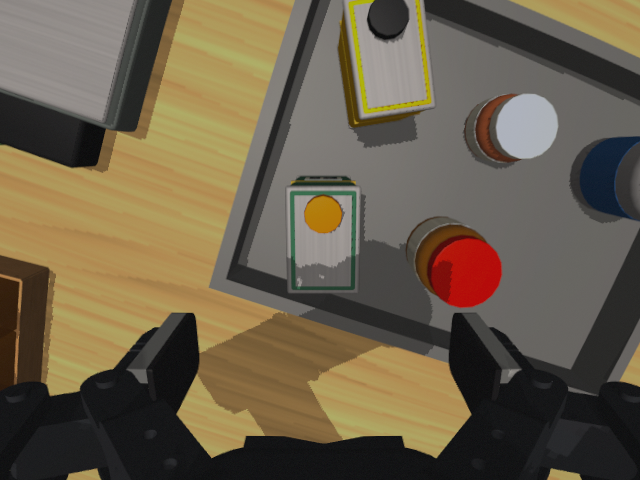

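```bash
python3 - <<'E'
from h import *
from scipy.spatial.transform import Rotation as R
im=load("w1"); s=im["s"]
T=np.eye(4);T[:3,:3]=R.from_quat(s["ee_rot"]).as_matrix();T[:3,3]=s["position"]; W=T@im["mount"]
im["camera_from_world"]=np.linalg.inv(W)
P=cloud(im)
m=np.zeros(P.shape[:2],bool);m[170:300,275:370]=1
g=m&(abs(P[:,:,2]-135)<8)
k=g; print("z top",np.median(P[k][:,2]))
cnt=max(cv2.findContours(g.astype(np.uint8),0,1)[0],key=cv2.contourArea)
X=planehit(im,cnt.reshape(-1,2)+0.0,135)[:,:2].astype(np.float32)
print(g.sum(),cv2.minAreaRect(X),cv2.boundingRect(cnt))
col=im["color"].astype(int);o=m&(col[:,:,0]>180)&(col[:,:,2]<80)
v,u=np.nonzero(o);print("cap",planehit(im,[[u.mean(),v.mean()]],147))
c=planehit(im,[[287,186],[359,186],[356.5,291.5],[289,291.5]],135);print(c.round(1),c.mean(0))
e=(c[0]+c[1]-c[2]-c[3])/2;print(np.degrees(np.arctan2(e[1],e[0])),np.linalg.norm(e))
f=(c[1]+c[2]-c[0]-c[3])/2;print(np.degrees(np.arctan2(f[1],f[0])),np.linalg.norm(f))
E
```

```text
z top 134.71203269254156
6828 ((485.4298400878906, 270.32781982421875), (77.81072998046875, 52.5178337097168), 19.467453002929688) (285, 186, 76, 108)
cap [[nan nan nan]]
[[514.  306.4 135. ]
 [530.6 259.4 135. ]
 [458.2 234.3 135. ]
 [441.7 280.8 135. ]] [486.0944452  270.18632105 135.        ]
19.317321362766467 76.64911927386923
-70.52317429842337 49.582665620453284<stdin>:14: RuntimeWarning: Mean of empty slice.
  ret = ret.dtype.type(ret / rcount)
```

Request:
apply_moves(plan=[-1,-0.002,0,-0.04,0,-1,-0.002,0,-0.08,0,-1,-0.002,0,-0.12,0,-1,-0.002,0,-0.16,0,-1,-0.002,0,-0.185,0,-1,-0.002,0,-0.198,0,-1,-0.002,0,-0.198,0])

```text
clock: 5.28
position: [488.1, 266.7, 87.0]
ee_rot: [0.986, 0.166, 0.027, -0.004]
contact_force: [0.0, -0.2, -0.4]
gripper_width: 85.2
```

Request:
apply_moves(plan=[1,0,0,0,0,1,0,0,0,0,1,0,0,0,0,1,0,0,0,0,1,0,0,0,0,1,0,0,0,0,1,0,0,0,0,1,0,0,0,0])

```text
clock: 5.95
position: [489.6, 270.1, 91.9]
ee_rot: [0.985, 0.168, 0.032, -0.006]
contact_force: [0.6, -0.1, 6.9]
gripper_width: 51.5
```

```bash
python3 st.py
```

```text
5.95 [ 0.809  0.388 -0.4    0.042 -0.724  1.069] [489.6 270.1  91.9]
[[ 0.942  0.331  0.06 ]
 [ 0.33  -0.944  0.023]
 [ 0.065 -0.002 -0.998]]
```

```bash
python3 - <<'E'
from bench import arm
import numpy as np
np.save("grasp.npy",arm.read_state(),allow_pickle=True)
E
```

Request:
apply_moves(plan=[1,0,0,0.03,0,1,0,0,0.07,0,1,0,0,0.11,0,1,0,0,0.15,0,1,0.02,0,0.19,7,1,0.04,0,0.22,14,1,0.07,0,0.24,21,1,0.11,0,0.24,28])

```text
clock: 6.62
position: [598.4, 269.6, 336.5]
ee_rot: [0.914, 0.405, 0.032, -0.013]
contact_force: [-0.1, 1.4, -3.2]
gripper_width: 51.3
```

```bash
python3 st.py; python3 - <<'E'
from bench import arm
import cv2, numpy as np
s=arm.read_state()
print(s["contact_force"],s["wrist_torque"])
im=arm.get_image("side"); cv2.imwrite("pics/s2.png",im["color"][:,:,::-1]);np.save("pics/s2.npy",im,allow_pickle=True)
E
```

```text
6.6167 [ 0.664  0.36   0.231 -0.011 -1.374  1.742] [598.4 269.6 336.5]
[[ 0.671  0.74   0.047]
 [ 0.739 -0.672  0.05 ]
 [ 0.069  0.001 -0.998]]
[-0.12169471  1.39193911 -3.18825994] [ 0.06426341  0.00579652 -0.00432677]
```

View pics/s2.png

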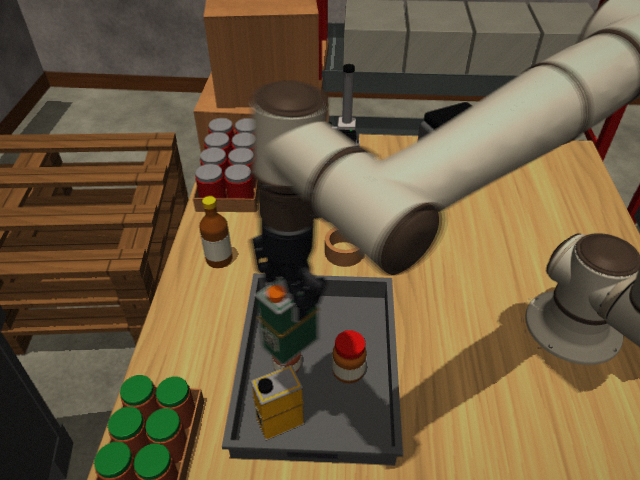

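Request:
apply_moves(plan=[1,0.2,0.03,0.05,57,1,0.2,0.03,0.05,57,1,0.2,0.03,0.05,57,1,0.2,0.03,0.05,57,1,0.2,0.03,0.05,57,1,0.2,0.03,0.05,57,1,0.2,0.03,0.05,57,1,0.2,0.03,0.05,57])

```text
clock: 7.33
position: [799.7, 299.5, 371.9]
ee_rot: [0.652, 0.758, 0.015, -0.025]
contact_force: [0.0, 0.1, -4.6]
gripper_width: 51.7
```

Request:
apply_moves(plan=[1,0.35,0.13,0.1,3,1,0.35,0.13,0.1,3,1,0.35,0.13,0.1,3,1,0.35,0.13,0.1,3,1,0.35,0.13,0.1,3,1,0.35,0.13,0.1,3,1,0.35,0.13,0.1,3,1,0.35,0.13,0.1,3])

```text
clock: 8.0
position: [831.8, 314.6, 333.1]
ee_rot: [0.634, 0.773, 0.031, -0.015]
contact_force: [-0.3, 0.9, -4.6]
gripper_width: 51.2
```

```bash
python3 st.py
```

```text
8.0 [ 0.525  0.994  1.407 -0.054 -1.935  2.793] [831.8 314.6 333.1]
[[-0.196  0.981  0.016]
 [ 0.979  0.194  0.068]
 [ 0.063  0.029 -0.998]]
```

Request:
apply_moves(plan=[1,0.22,0.08,0.24,0,1,0.22,0.08,0.24,0,1,0.22,0.08,0.24,0,1,0.22,0.08,0.24,0,1,0.22,0.08,0.24,0,1,0.22,0.08,0.24,0,1,0.22,0.08,0.24,0,1,0.22,0.08,0.24,0])

```text
clock: 8.67
position: [811.1, 308.3, 386.8]
ee_rot: [0.634, 0.772, 0.044, -0.007]
contact_force: [-0.4, -0.6, -3.7]
gripper_width: 51.5
```

```bash
python3 st.py
```

```text
8.6667 [ 0.533  0.932  1.407 -0.047 -1.968  2.784] [811.1 308.3 386.8]
[[-0.196  0.98   0.044]
 [ 0.978  0.192  0.077]
 [ 0.067  0.058 -0.996]]
```

Request:
apply_moves(plan=[1,0.3,0.11,0.24,0])

```text
clock: 8.75
position: [814.9, 310.0, 391.6]
ee_rot: [0.634, 0.771, 0.053, -0.001]
contact_force: [0.2, -0.3, -4.8]
gripper_width: 51.4
```

Request:
apply_moves(plan=[1,0.3,0.11,0.24,0])

```text
clock: 8.83
position: [819.1, 311.8, 398.3]
ee_rot: [0.634, 0.771, 0.065, 0.006]
contact_force: [-0.4, -0.7, -3.9]
gripper_width: 51.5
```

Request:
apply_moves(plan=[1,0.3,0.11,0.24,0])

```text
clock: 8.92
position: [822.9, 313.5, 405.0]
ee_rot: [0.634, 0.77, 0.076, 0.013]
contact_force: [-0.4, 0.2, -4.4]
gripper_width: 51.4
```

```bash
python3 st.py
```

```text
8.9167 [ 0.538  0.917  1.407 -0.027 -1.909  2.786] [822.9 313.5 405. ]
[[-0.197  0.974  0.117]
 [ 0.978  0.185  0.099]
 [ 0.075  0.133 -0.988]]
```

Request:
apply_moves(plan=[1,0.3,0.11,0.24,6])

```text
clock: 9.0
position: [825.4, 315.5, 410.3]
ee_rot: [0.591, 0.802, 0.087, 0.017]
contact_force: [-0.1, -0.2, -4.5]
gripper_width: 51.3
```

Request:
apply_moves(plan=[1,0.3,0.11,0.24,6])

```text
clock: 9.08
position: [827.8, 316.8, 415.2]
ee_rot: [0.547, 0.831, 0.098, 0.021]
contact_force: [-0.3, 0.7, -4.9]
gripper_width: 51.3
```

Request:
apply_moves(plan=[1,0.3,0.11,0.24,0])

```text
clock: 9.17
position: [832.4, 317.8, 421.3]
ee_rot: [0.549, 0.828, 0.108, 0.029]
contact_force: [0.2, -0.0, -4.0]
gripper_width: 51.3
```

Request:
apply_moves(plan=[1,0.3,0.11,0.24,0])

```text
clock: 9.25
position: [836.7, 320.2, 427.1]
ee_rot: [0.55, 0.826, 0.118, 0.037]
contact_force: [-0.2, -0.6, -4.9]
gripper_width: 51.5
```

```bash
python3 st.py;  python3 - <<'E'
from h import *
from bench import arm
# refine reader face with averaged start images (only 1 each) restricted to ring
for n in ["side0","scene0"]:
    im=load(n);P=cloud(im)
    # predicted lens
    for it,(c,nv) in enumerate([((519,-358,177),(0,.96,-.28))]):
        c=np.array(c,float);nv=np.array(nv)
        for k in range(6):
            d=P-c; a=d@nv; rad=np.linalg.norm(d-a[...,None]*nv,axis=-1)
            m=(abs(a)<5)&(rad<34)
            A=P[m];ce=A.mean(0);nn=np.linalg.svd(A-ce)[2][2];nn*=np.sign(nn[1]);nv=nn
            # keep center, adjust along normal
            c=c+nv*((ce-c)@nv)
            # rim-based center: all points in slab rad<45
            m2=(abs(a)<6)&(rad<45); B=P[m2]
            e1=np.cross(nv,[0,0,1]);e1/=np.linalg.norm(e1);e2=np.cross(e1,nv)
            bx=(B-c)@e1;by=(B-c)@e2
            cx=(np.percentile(bx,1)+np.percentile(bx,99))/2;cy=(np.percentile(by,1)+np.percentile(by,99))/2
            c=c+cx*e1+cy*e2
        print(n,m.sum(),c.round(1),nv.round(3),"tilt",np.arcsin(-nv[2]).round(3),"ext",np.ptp(bx),np.ptp(by), "yaw",np.degrees(np.arctan2(nv[1],nv[0])))
E
```

```text
9.25 [ 0.533  0.895  1.407 -0.037 -1.838  2.99 ] [836.7 320.2 427.1]
[[-0.392  0.9    0.191]
 [ 0.918  0.367  0.154]
 [ 0.069  0.235 -0.969]]
side0 378 [ 519.6 -358.4  177.8] [ 0.002  0.964 -0.267] tilt 0.271 ext 70.42651628214456 78.5329408185197 yaw 89.89656419253512
scene0 219 [ 522.9 -359.   177.7] [ 0.044  0.974 -0.223] tilt 0.225 ext 71.64383736584071 72.1362165026002 yaw 87.41964685205704
```

```bash
python3 - <<'E'
from h import *
from bench import arm
for n in ["side","scene"]:
    L=[arm.get_image(n) for _ in range(5)]
    im=L[0]; im["range_z"]=np.median([i["range_z"] for i in L],axis=0); im["color"]=np.mean([i["color"] for i in L],axis=0).astype(np.uint8)
    np.save(f"pics/{n}a.npy",im,allow_pickle=True); cv2.imwrite(f"pics/{n}a.png",im["color"][:,:,::-1])
for n in ["sidea","scenea"]:
    im=load(n);P=cloud(im)
    c=np.array((519,-358,177.5));nv=np.array((0,.96,-.28))
    for rmax in (24,30,34):
      for k in range(6):
        d=P-c; a=d@nv; rad=np.linalg.norm(d-a[...,None]*nv,axis=-1)
        m=(abs(a)<4)&(rad<rmax)
        A=P[m];ce=A.mean(0);nn=np.linalg.svd(A-ce)[2][2];nn*=np.sign(nn[1]);nv=nn
        c=c+nv*((ce-c)@nv)
      print(n,rmax,m.sum(),c.round(1),ce.round(1),nv.round(3),"tilt",np.arcsin(-nv[2]).round(3),"rms",((A-ce)@nv).std().round(2),"yaw",np.degrees(np.arctan2(nv[1],nv[0])).round(2))
E
```

```text
sidea 24 0 [nan nan nan] [nan nan nan] [0. 0. 0.] tilt -0.0 rms nan yaw 0.0
sidea 30 0 [nan nan nan] [nan nan nan] [0. 0. 0.] tilt -0.0 rms nan yaw 0.0
sidea 34 0 [nan nan nan] [nan nan nan] [0. 0. 0.] tilt -0.0 rms nan yaw 0.0
scenea 24 78 [ 519.  -358.3  177.6] [ 519.9 -357.8  179.3] [ 0.006  0.964 -0.267] tilt 0.271 rms 0.32 yaw 89.62
scenea 30 122 [ 519.  -358.4  177.6] [ 519.8 -357.8  179.8] [ 0.006  0.963 -0.27 ] tilt 0.273 rms 0.34 yaw 89.64
scenea 34 188 [ 519.  -358.7  177.7] [ 520.4 -357.3  183.3] [ 0.006  0.97  -0.242] tilt 0.244 rms 1.02 yaw 89.66<stdin>:14: RuntimeWarning: Mean of empty slice.
  ret = um.true_divide(
  ret = _var(a, axis=axis, dtype=dtype, out=out, ddof=ddof,
  arrmean = um.true_divide(arrmean, div, out=arrmean,
  ret = ret.dtype.type(ret / rcount)
```

View pics/scenea.png

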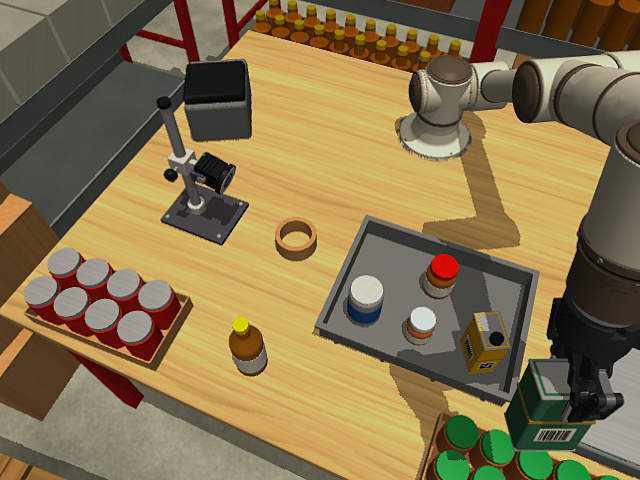

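View pics/sidea.png

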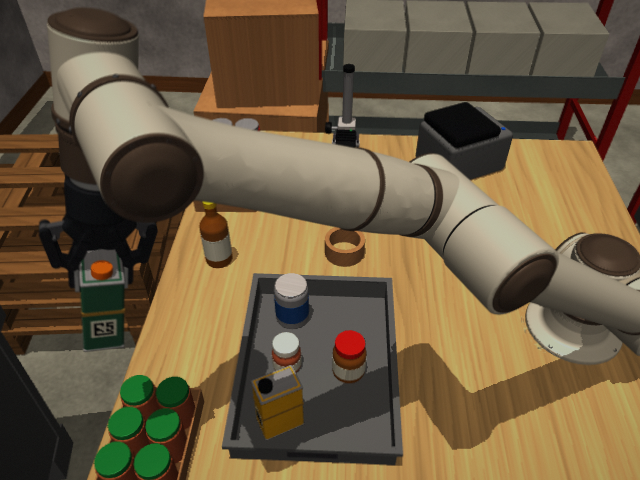

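```bash
python3 - <<'E'
from h import *
for n in ["side0","scene0","scenea"]:
    im=load(n);P=cloud(im)
    for rmax in (26,31):
      c=np.array((520,-358,177.5));nv=np.array((0,.96,-.27))
      for k in range(6):
        d=P-c; a=d@nv; rad=np.linalg.norm(d-a[...,None]*nv,axis=-1)
        m=(abs(a)<5)&(rad<rmax)
        A=P[m];ce=A.mean(0);nn=np.linalg.svd(A-ce)[2][2];nn*=np.sign(nn[1]);nv=nn
        c=c+nv*((ce-c)@nv)
      print(n,rmax,m.sum(),c.round(1),nv.round(3),"tilt",np.arcsin(-nv[2]).round(3),"yaw",np.degrees(np.arctan2(nv[1],nv[0])).round(2))
# rim from color: light ring mask
for n,b in [("side0",(325,140,366,172)),("scenea",(212,160,242,198)),("scene0",(212,160,242,198))]:
    im=load(n);T=np.linalg.inv(im["camera_from_world"])
    x0,y0,x1,y1=b
    c=cv2.resize(im["color"][y0:y1,x0:x1],None,fx=14,fy=14,interpolation=cv2.INTER_CUBIC);cv2.imwrite(f"pics/r_{n}.png",c[:,:,::-1])
def ray(n,uv):
    im=load(n);T=np.linalg.inv(im["camera_from_world"]);r=rays(im,[uv])[0];d=T[:3,:3]@np.r_[r,1];return T[:3,3],d/np.linalg.norm(d)
o1,d1=ray("side0",(345,158.4));o2,d2=ray("scene0",(227.7,180.7))
A=np.c_[d1,-d2];t=np.linalg.lstsq(A,o2-o1,rcond=None)[0];print(o1+t[0]*d1,o2+t[1]*d2)
E
```

```text
side0 26 213 [ 520.  -358.3  177.6] [ 0.005  0.958 -0.288] tilt 0.292 yaw 89.69
side0 31 310 [ 520.  -358.3  177.6] [ 0.001  0.962 -0.275] tilt 0.278 yaw 89.96
scene0 26 92 [ 520.  -358.4  177.6] [ 0.006  0.964 -0.264] tilt 0.267 yaw 89.65
scene0 31 140 [ 520.  -358.5  177.6] [ 0.013  0.967 -0.253] tilt 0.256 yaw 89.25
scenea 26 92 [ 520.  -358.3  177.6] [ 0.008  0.963 -0.269] tilt 0.272 yaw 89.53
scenea 31 132 [ 520.  -358.4  177.6] [ 0.008  0.963 -0.271] tilt 0.274 yaw 89.54
[ 518.84393213 -360.53415924  174.25238406] [ 519.71870733 -359.7949274   173.21252185]
```

View pics/r_side0.png

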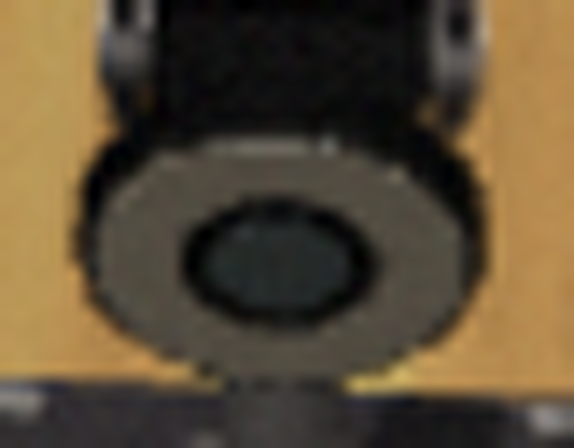

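View pics/r_scenea.png

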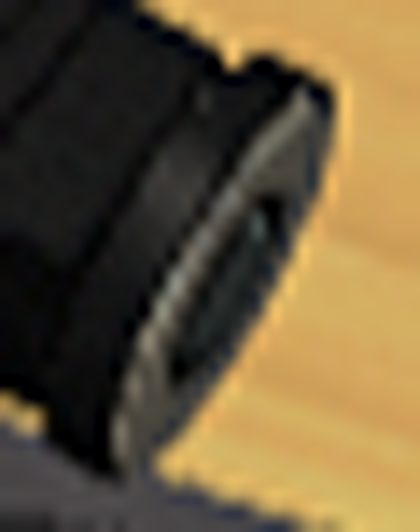

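```bash
cat > tin.py <<'E'
from h import *
from scipy.spatial.transform import Rotation as R
g=np.load("grasp.npy",allow_pickle=True).item()
Tg=np.eye(4);Tg[:3,:3]=R.from_quat(g["ee_rot"]).as_matrix();Tg[:3,3]=g["position"]
Ti=np.eye(4);Ti[:3,:3]=R.from_euler("z",19.45,degrees=True).as_matrix();Ti[:3,3]=(485.7,270.2,70)
G=np.linalg.inv(Tg)@Ti
def tin(s):
    T=np.eye(4);T[:3,:3]=R.from_quat(s["ee_rot"]).as_matrix();T[:3,3]=s["position"];return T@G
BAR=np.array([0,-26,-20.]);DAT=np.array([39,0,-20.])
Lp=np.array([519.5,-359.5,174.5]); tilt=.277; yaw=np.radians(89.8)
Lx=np.array([np.cos(yaw)*np.cos(tilt),np.sin(yaw)*np.cos(tilt),-np.sin(tilt)])
Ly=np.array([-np.sin(yaw),np.cos(yaw),0]);Lz=np.cross(Lx,Ly)
E
python3 - <<'E'
from tin import *
from bench import arm
print(G.round(3)); s=arm.read_state();Ti=tin(s);print(Ti.round(3))
bc=np.array([[-22,-26,-5],[22,-26,-5],[22,-26,-35],[-22,-26,-35]]);dc=np.array([[39,-16,-4],[39,16,-4],[39,16,-36],[39,-16,-36]])
for n,c in [("scenea",bc),("sidea",dc)]:
    im=load(n);uv=proj(im,c@Ti[:3,:3].T+Ti[:3,3]);print(n,uv.round(1).tolist())
    v=im["color"].copy(); 
    x0,y0=(uv.min(0)-40).astype(int);x1,y1=(uv.max(0)+40).astype(int);x0=max(x0,0)
    z=cv2.resize(v[y0:y1,x0:x1],None,fx=5,fy=5,interpolation=cv2.INTER_CUBIC)
    cv2.polylines(z,[((uv-[x0,y0]+.5)*5).astype(np.int32).reshape(-1,1,2)],True,(255,0,0),1)
    cv2.imwrite(f"pics/t_{n}.png",z[:,:,::-1])
E
```

```text
[[ 9.9800e-01 -2.0000e-03  6.5000e-02 -5.0810e+00]
 [-2.0000e-03 -1.0000e+00 -2.0000e-03 -1.3050e+00]
 [ 6.5000e-02  2.0000e-03 -9.9800e-01  2.1633e+01]
 [ 0.0000e+00  0.0000e+00  0.0000e+00  1.0000e+00]]
[[-3.83000e-01 -8.99000e-01 -2.14000e-01  8.41179e+02]
 [ 9.24000e-01 -3.71000e-01 -9.50000e-02  3.18746e+02]
 [ 6.00000e-03 -2.34000e-01  9.72000e-01  4.03972e+02]
 [ 0.00000e+00  0.00000e+00  0.00000e+00  1.00000e+00]]
scenea [[539.6, 427.6], [576.3, 427.9], [568.2, 439.9], [532.6, 439.7]]
sidea [[91.9, 321.7], [117.7, 319.2], [117.5, 334.9], [92.3, 337.6]]
```

View pics/t_scenea.png

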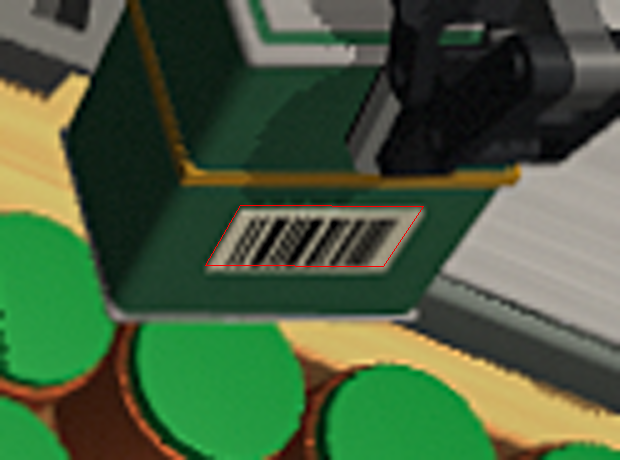

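View pics/t_sidea.png

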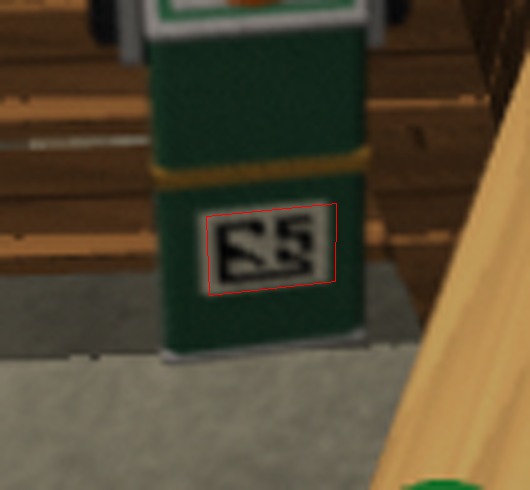

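Request:
apply_moves(plan=[1,0.3,0.11,0.24,0])

```text
clock: 9.83
position: [841.1, 322.7, 430.0]
ee_rot: [0.549, 0.825, 0.126, 0.043]
contact_force: [-0.1, 0.7, -5.4]
gripper_width: 51.3
```

Request:
apply_moves(plan=[1,0.018,0.006,0.014,0])

```text
clock: 9.92
position: [844.1, 323.7, 435.2]
ee_rot: [0.548, 0.824, 0.134, 0.049]
contact_force: [0.1, -0.6, -3.0]
gripper_width: 51.4
```

Request:
apply_moves(plan=[1,-0.08,-0.1,0,-20,1,-0.08,-0.1,0,-20,1,-0.08,-0.1,0,-20,1,-0.08,-0.1,0,-20])

```text
clock: 10.25
position: [769.1, 230.6, 434.1]
ee_rot: [0.684, 0.715, 0.123, 0.071]
contact_force: [-0.5, 1.1, -2.3]
gripper_width: 51.4
```

```bash
cat > chk.py <<'E'
from tin import *
from bench import arm
import sys
s=arm.read_state();Ti=tin(s);c,out,up=(BAR,[0,-1,0],None) if sys.argv[1]=="b" else (DAT,[1,0,0],None)
C=Ti[:3,:3]@c+Ti[:3,3]; tgt=Lp+120*Lx
n=Ti[:3,:3]@np.array(out,float); z=Ti[:3,2]
print("clock",s["clock"],"J",s["joints"].round(2),"pos",s["position"].round(1),"F",s["contact_force"].round(1),"w",round(s["gripper_width"],1))
print("zrow",Ti[2,:3].round(3),"need",np.round(-np.sin(tilt),3))
# yaw turn needed so that code normal horizontal dir = -Lx horizontal
ang=lambda v:np.degrees(np.arctan2(v[1],v[0]))
dy=(ang(-Lx)-ang(n)+180)%360-180
Q=R.from_euler("z",dy,degrees=True).as_matrix()
pos=s["position"]; C2=pos+Q@(C-pos)
print("turn",dy.round(2),"shift after turn",(tgt-C2).round(1))
d=C-Lp;print("in lens frame now",[(d@a).round(1) for a in(Lx,Ly,Lz)],"face err deg",np.degrees(np.arccos(np.clip(-n@Lx,-1,1))).round(2),"roll deg",np.degrees(np.arctan2(z@Ly,z@Lz)).round(2))
E
python3 chk.py b
```

```text
clock 10.25 J [ 0.52  0.53  0.68  0.07 -1.44  2.67] pos [769.1 230.6 434.1] F [-0.5  1.1 -2.3] w 51.4
zrow [ 0.004 -0.275  0.962] need -0.273
turn -92.28 shift after turn [-245.6 -439.5 -258.8]
in lens frame now [np.float64(504.6), np.float64(-282.9), np.float64(378.4)] face err deg 87.81 roll deg 16.58
```

Request:
apply_moves(plan=[1,-0.14,-0.28,-0.05,-57,1,-0.14,-0.28,-0.05,-57,1,-0.14,-0.28,-0.05,-57,1,-0.14,-0.28,-0.05,-57,1,-0.14,-0.28,-0.05,-57,1,-0.14,-0.28,-0.05,-57,1,-0.14,-0.28,-0.05,-57,1,-0.14,-0.28,-0.05,-57])

```text
clock: 10.92
position: [626.9, -52.3, 386.3]
ee_rot: [0.943, 0.3, 0.074, 0.12]
contact_force: [-0.7, 0.1, -5.3]
gripper_width: 51.3
```

Request:
apply_moves(plan=[1,-0.105,-0.13,-0.21,-35.3,1,-0.105,-0.13,-0.21,-35.3,1,-0.105,-0.13,-0.21,-35.3,1,-0.105,-0.13,-0.21,-35.3,1,-0.105,-0.13,-0.21,-35.3,1,-0.105,-0.13,-0.21,-35.3,1,-0.105,-0.13,-0.21,-35.3,1,-0.105,-0.13,-0.21,-35.3])

```text
clock: 11.58
position: [519.9, -181.0, 171.7]
ee_rot: [0.99, 0.002, 0.03, 0.137]
contact_force: [-1.1, -0.0, -5.4]
gripper_width: 51.4
```

```bash
python3 chk.py b
```

```text
clock 11.5833 J [ 0.1   0.26 -0.51  0.39 -0.81  1.21] pos [ 519.9 -181.   171.7] F [-1.1 -0.  -5.4] w 51.4
zrow [-0.004 -0.273  0.962] need -0.273
turn -0.1 shift after turn [  4.  -28.    3.6]
in lens frame now [np.float64(147.9), np.float64(4.0), np.float64(4.2)] face err deg 0.11 roll deg -0.22
```

Request:
apply_moves(plan=[1,0.004,-0.014,0.004,0,1,0.004,-0.028,0.004,0,1,0.004,-0.028,0.004,0,1,0.004,-0.028,0.004,0])

```text
clock: 11.92
position: [530.3, -207.3, 181.1]
ee_rot: [0.99, 0.003, 0.036, 0.137]
contact_force: [-0.1, 0.1, -4.3]
gripper_width: 51.4
```

```bash
python3 chk.py b; python3 - <<'E'
from h import *
from bench import arm
for n in ["side","scene"]:
    im=arm.get_image(n);np.save(f"pics/{n}b.npy",im,allow_pickle=True)
    x=im["color"]; x=cv2.resize(x[80:260,240:460] if n=="side" else x[80:260,130:350],None,fx=3,fy=3,interpolation=cv2.INTER_CUBIC); cv2.imwrite(f"pics/{n}b.png",x[:,:,::-1])
E
python3 chk.py b
```

```text
clock 11.9167 J [ 0.04  0.27 -0.47  0.39 -0.81  1.27] pos [ 530.3 -207.3  181.1] F [-0.1  0.1 -4.3] w 51.4
zrow [ 0.008 -0.273  0.962] need -0.273
turn -0.11 shift after turn [-7.  -1.6 -5.8]
in lens frame now [np.float64(120.0), np.float64(-7.0), np.float64(6.0)] face err deg 0.11 roll deg 0.52
clock 12.0167 J [ 0.04  0.27 -0.47  0.39 -0.81  1.27] pos [ 529.7 -206.8  180.4] F [-0.9 -0.9 -4.9] w 51.4
zrow [ 0.006 -0.273  0.962] need -0.273
turn -0.19 shift after turn [-6.3 -2.1 -5.1]
in lens frame now [np.float64(120.7), np.float64(-6.4), np.float64(5.5)] face err deg 0.19 roll deg 0.43
```

View pics/sideb.png

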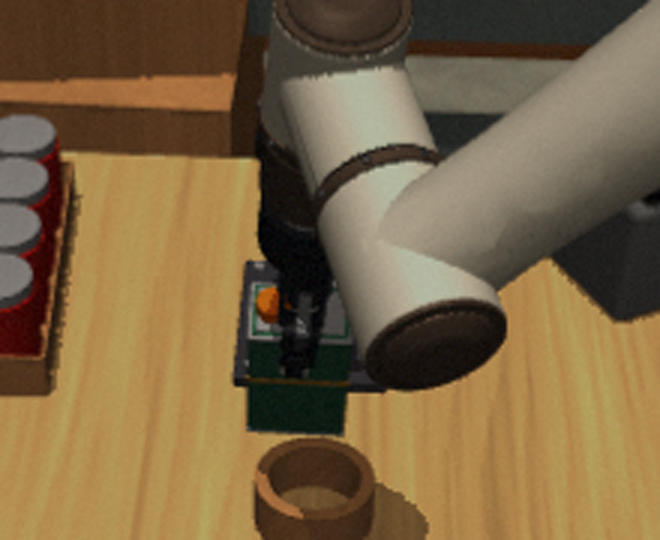

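View pics/sceneb.png

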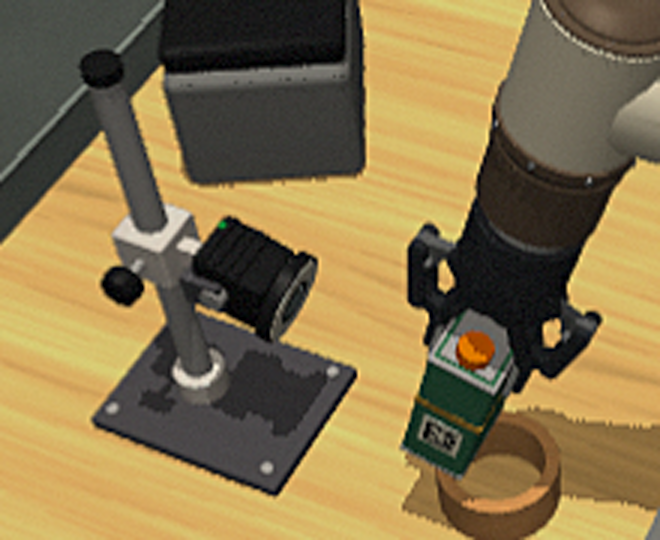

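Request:
apply_moves(plan=[1,-0.006,-0.002,-0.005,-0.2,1,-0.006,-0.002,-0.005,-0.2,1,-0.006,-0.002,-0.005,-0.2,1,-0.006,-0.002,-0.005,-0.2])

```text
clock: 12.35
position: [522.7, -209.1, 174.2]
ee_rot: [0.99, 0.002, 0.034, 0.137]
contact_force: [-0.2, -0.5, -4.7]
gripper_width: 51.3
```

```bash
python3 chk.py b; python3 - <<'E'
from tin import *
from bench import arm
s=arm.read_state();im=arm.get_image("scene");np.save("pics/sceneb2.npy",im,allow_pickle=True)
Ti=tin(s)
dc=np.array([[39,-16,-4],[39,16,-4],[39,16,-36],[39,-16,-36]]);top=np.array([[-39,-26,65],[39,-26,65],[39,26,65],[-39,26,65]]);bot=np.array([[39,-26,-65],[39,26,-65]])
x0,y0,x1,y1=180,140,330,260
z=cv2.resize(im["color"][y0:y1,x0:x1],None,fx=5,fy=5,interpolation=cv2.INTER_CUBIC)
for c in (dc,top,bot):
    uv=proj(im,c@Ti[:3,:3].T+Ti[:3,3]);cv2.polylines(z,[((uv-[x0,y0]+.5)*5).astype(np.int32).reshape(-1,1,2)],True,(255,0,255),1)
t=np.linspace(0,2*np.pi,60)
for r in (37,):
    uv=proj(im,Lp+r*(np.cos(t)[:,None]*Ly+np.sin(t)[:,None]*Lz));cv2.polylines(z,[((uv-[x0,y0]+.5)*5).astype(np.int32).reshape(-1,1,2)],True,(255,0,255),1)
uv=proj(im,np.array([Lp,Lp+120*Lx]));cv2.polylines(z,[((uv-[x0,y0]+.5)*5).astype(np.int32).reshape(-1,1,2)],True,(0,255,255),1)
cv2.imwrite("pics/ov1.png",z[:,:,::-1])
im=load("side0");x0,y0,x1,y1=305,110,385,190
z=cv2.resize(im["color"][y0:y1,x0:x1],None,fx=7,fy=7,interpolation=cv2.INTER_CUBIC)
uv=proj(im,Lp+37*(np.cos(t)[:,None]*Ly+np.sin(t)[:,None]*Lz));cv2.polylines(z,[((uv-[x0,y0]+.5)*7).astype(np.int32).reshape(-1,1,2)],True,(255,0,255),1)
cv2.imwrite("pics/ov2.png",z[:,:,::-1])
E
```

```text
clock 12.35 J [ 0.04  0.27 -0.49  0.39 -0.79  1.26] pos [ 522.7 -209.1  174.2] F [-0.2 -0.5 -4.7] w 51.3
zrow [ 0.003 -0.274  0.962] need -0.273
turn -0.04 shift after turn [0.8 0.2 1. ]
in lens frame now [np.float64(120.1), np.float64(0.8), np.float64(-1.0)] face err deg 0.04 roll deg 0.21
```

View pics/ov1.png

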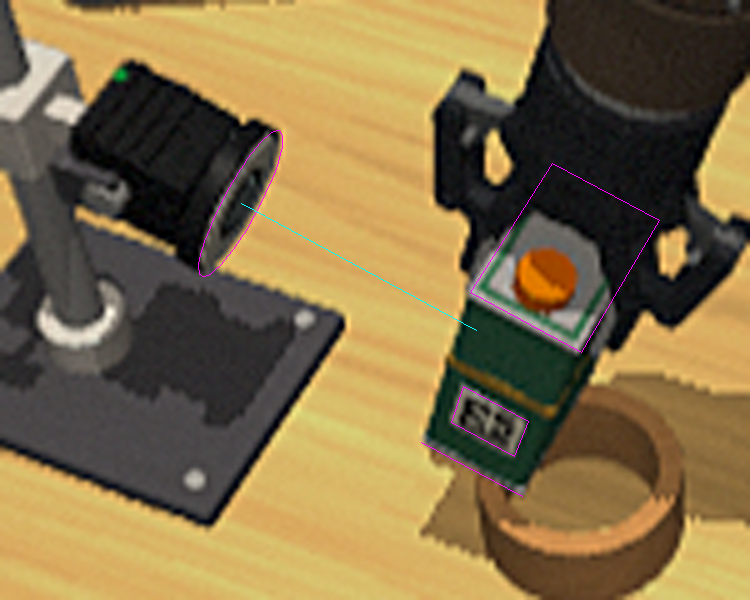

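View pics/ov2.png

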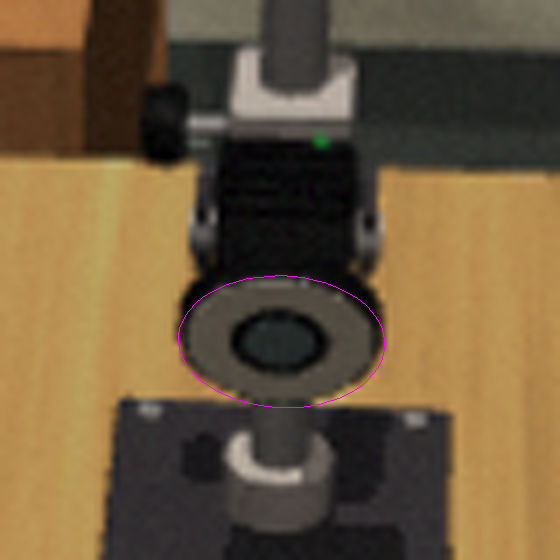

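Request:
apply_moves(plan=[1,0,0,0,0,1,0,0,0,0,1,0,0,0,0,1,0,0,0,0,1,0,0,0,0,1,0,0,0,0,1,0,0,0,0,1,0,0,0,0])

```text
clock: 13.07
position: [522.7, -209.4, 174.2]
ee_rot: [0.99, 0.002, 0.034, 0.137]
contact_force: [-1.0, 0.1, -3.9]
gripper_width: 51.7
```

Request:
apply_moves(plan=[1,0,0,0,0,1,0,0,0,0,1,0,0,0,0,1,0,0,0,0,1,0,0,0,0,1,0,0,0,0,1,0,0,0,0,1,0,0,0,0])

```text
clock: 13.73
position: [522.7, -209.3, 174.2]
ee_rot: [0.99, 0.002, 0.034, 0.137]
contact_force: [0.9, -0.6, -4.5]
gripper_width: 51.3
```

Request:
apply_moves(plan=[1,0,0,0,0,1,0,0,0,0,1,0,0,0,0,1,0,0,0,0,1,0,0,0,0,1,0,0,0,0])

```text
clock: 14.23
position: [522.7, -209.3, 174.2]
ee_rot: [0.99, 0.002, 0.034, 0.137]
contact_force: [0.1, 0.0, -3.8]
gripper_width: 51.5
```

```bash
python3 chk.py b
```

```text
clock 14.2333 J [ 0.04  0.27 -0.49  0.39 -0.79  1.26] pos [ 522.7 -209.3  174.2] F [ 0.1  0.  -3.8] w 51.5
zrow [ 0.003 -0.274  0.962] need -0.273
turn -0.0 shift after turn [0.9 0.4 1.1]
in lens frame now [np.float64(119.9), np.float64(0.9), np.float64(-1.1)] face err deg 0.01 roll deg 0.19
```

Request:
apply_moves(plan=[1,0,0.04,0,0,1,0.01,0.07,0.02,0,1,0.03,0.1,0.045,-7,1,0.05,0.125,0.07,-14,1,0.07,0.15,0.095,-21,1,0.09,0.175,0.12,-28,1,0.115,0.19,0.145,-35,1,0.14,0.205,0.17,-42])

```text
clock: 14.9
position: [663.5, -2.3, 345.6]
ee_rot: [0.924, -0.355, -0.018, 0.139]
contact_force: [2.3, 0.9, -3.9]
gripper_width: 51.3
```

Request:
apply_moves(plan=[1,0.2,0,0.06,-7,1,0.2,0,0.06,-7,1,0.2,0,0.06,-7,1,0.2,0,0.06,-7,1,0.2,0,0.06,-7,1,0.2,0,0.06,-7])

```text
clock: 15.4
position: [817.3, -6.9, 380.5]
ee_rot: [0.902, -0.408, -0.017, 0.138]
contact_force: [48.1, -24.6, 54.0]
gripper_width: 51.2
```

```bash
python3 chk.py d
```

```text
clock 15.4 J [ 0.25  1.    1.41  0.23 -2.17  0.58] pos [817.3  -6.9 380.5] F [ 48.1 -24.6  54. ] w 51.2
zrow [ 0.019 -0.265  0.964] need -0.273
turn -41.33 shift after turn [-287.5 -201.1 -198.7]
in lens frame now [np.float64(262.5), np.float64(-313.1), np.float64(247.1)] face err deg 43.33 roll deg -10.8
```

```bash
cat > ov.py <<'E'
from tin import *
from bench import arm
import sys
s=arm.read_state();Ti=tin(s);print(s["contact_force"].round(1),s["clock"])
W=lambda c:c@Ti[:3,:3].T+Ti[:3,3]
dc=np.array([[39,-16,-4],[39,16,-4],[39,16,-36],[39,-16,-36]]);top=np.array([[-39,-26,65],[39,-26,65],[39,26,65],[-39,26,65]]);bot=top-[0,0,130]
bc=np.array([[-22,-26,-5],[22,-26,-5],[22,-26,-35],[-22,-26,-35]])
for n in sys.argv[2:]:
    im=arm.get_image(n);np.save(f"pics/{n}{sys.argv[1]}.npy",im,allow_pickle=True)
    cv2.imwrite(f"pics/{n}{sys.argv[1]}.png",im["color"][:,:,::-1])
    u=proj(im,W(np.r_[top,bot]));c=u.mean(0).astype(int);x0,y0=max(c[0]-75,0),max(c[1]-60,0)
    z=cv2.resize(im["color"][y0:y0+120,x0:x0+150],None,fx=5,fy=5,interpolation=cv2.INTER_CUBIC)
    for c in (dc,bc,top,bot):
        uv=proj(im,W(c));cv2.polylines(z,[((uv-[x0,y0]+.5)*5).astype(np.int32).reshape(-1,1,2)],True,(255,0,255),1)
    cv2.imwrite(f"pics/{n}{sys.argv[1]}_ov.png",z[:,:,::-1])
E
python3 ov.py c scene side
```

```text
[ 48.1 -24.6  54. ] 15.4
```

View pics/scenec.png

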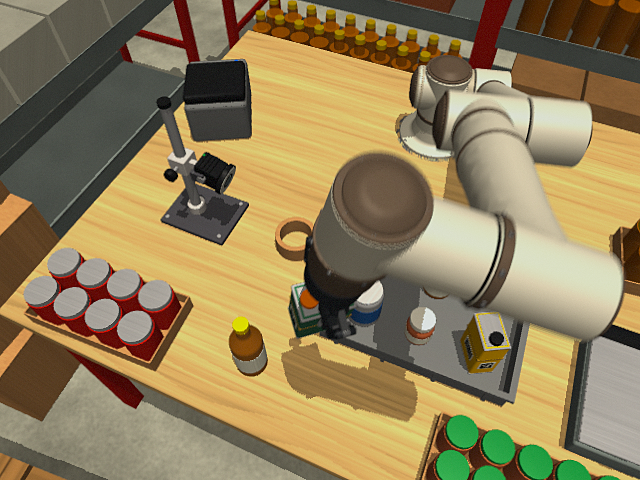

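View pics/scenec_ov.png

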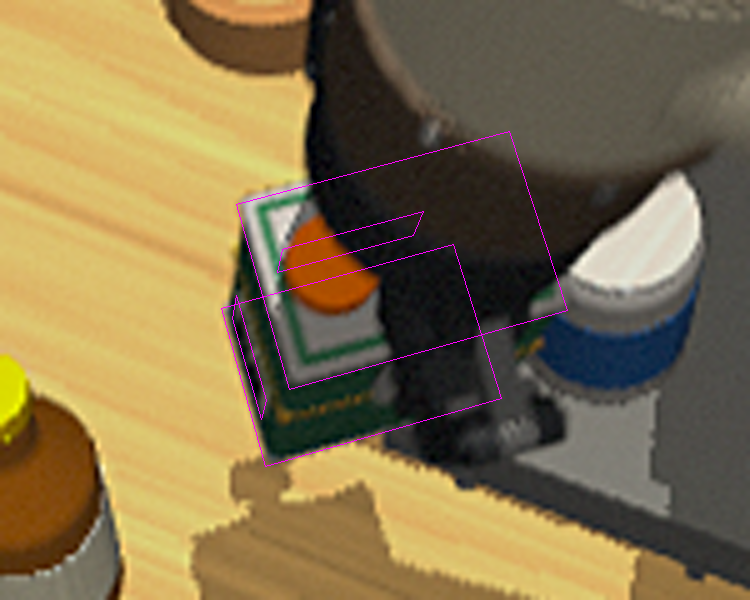

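View pics/sidec_ov.png

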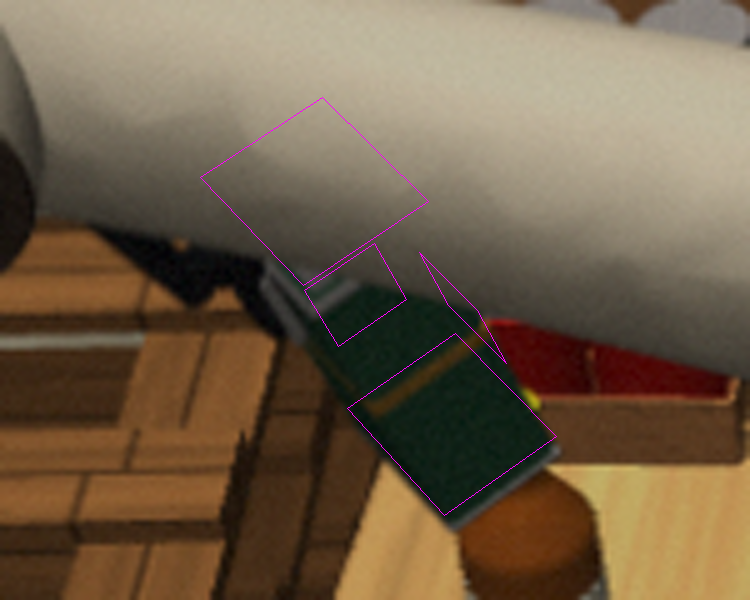

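Request:
apply_moves(plan=[1,0.32,0,0.24,0])

```text
clock: 15.58
position: [821.4, -7.8, 380.4]
ee_rot: [0.904, -0.405, -0.01, 0.136]
contact_force: [0.4, 0.8, -5.1]
gripper_width: 51.3
```

Request:
apply_moves(plan=[1,0.32,0,0.24,0])

```text
clock: 15.67
position: [822.5, -11.4, 396.3]
ee_rot: [0.905, -0.406, 0.007, 0.13]
contact_force: [-0.3, -0.3, -2.3]
gripper_width: 51.1
```

Request:
apply_moves(plan=[1,0.32,0,0.24,0])

```text
clock: 15.75
position: [824.5, -14.0, 405.8]
ee_rot: [0.905, -0.405, 0.02, 0.126]
contact_force: [-0.1, -1.1, -3.4]
gripper_width: 51.5
```

Request:
apply_moves(plan=[1,0.32,0,0.24,0])

```text
clock: 15.83
position: [827.6, -16.1, 412.1]
ee_rot: [0.906, -0.403, 0.031, 0.123]
contact_force: [-0.2, 0.7, -4.5]
gripper_width: 51.7
```

```bash
python3 chk.py d
```

```text
clock 15.8333 J [ 0.25  0.97  1.41  0.27 -2.1   0.61] pos [827.6 -16.1 412.1] F [-0.2  0.7 -4.5] w 51.7
zrow [ 0.092 -0.199  0.976] need -0.273
turn -42.48 shift after turn [-300.5 -189.  -232.5]
in lens frame now [np.float64(244.5), np.float64(-328.0), np.float64(277.1)] face err deg 42.98 roll deg -4.98
```

Request:
apply_moves(plan=[1,0.32,0,0.24,0])

```text
clock: 15.92
position: [831.4, -18.2, 417.0]
ee_rot: [0.907, -0.402, 0.042, 0.12]
contact_force: [-0.8, -0.6, -6.1]
gripper_width: 51.3
```

Request:
apply_moves(plan=[1,0.32,0,0.24,0])

```text
clock: 16.0
position: [835.4, -20.2, 421.4]
ee_rot: [0.907, -0.4, 0.053, 0.117]
contact_force: [1.0, 0.6, -4.3]
gripper_width: 51.1
```

Request:
apply_moves(plan=[1,0.32,0,0.24,0])

```text
clock: 16.08
position: [839.7, -22.2, 425.7]
ee_rot: [0.908, -0.399, 0.064, 0.115]
contact_force: [0.5, 0.1, -5.1]
gripper_width: 51.2
```

Request:
apply_moves(plan=[1,0.32,0,0.24,0])

```text
clock: 16.17
position: [844.1, -24.1, 430.0]
ee_rot: [0.908, -0.397, 0.075, 0.112]
contact_force: [0.3, -0.8, -4.5]
gripper_width: 51.5
```

Request:
apply_moves(plan=[1,0.32,0,0.24,0])

```text
clock: 16.25
position: [848.6, -26.0, 434.7]
ee_rot: [0.908, -0.395, 0.086, 0.109]
contact_force: [0.6, 0.4, -4.9]
gripper_width: 51.2
```

Request:
apply_moves(plan=[1,0.32,0,0.24,0])

```text
clock: 16.33
position: [853.2, -28.0, 439.5]
ee_rot: [0.908, -0.394, 0.098, 0.107]
contact_force: [-0.6, 0.3, -4.9]
gripper_width: 51.2
```

```bash
python3 chk.py d
```

```text
clock 16.3333 J [ 0.25  0.94  1.41  0.32 -1.99  0.64] pos [853.2 -28.  439.5] F [-0.6  0.3 -4.9] w 51.2
zrow [ 0.199 -0.119  0.973] need -0.273
turn -43.91 shift after turn [-329.4 -173.2 -263.9]
in lens frame now [np.float64(224.6), np.float64(-359.6), np.float64(304.1)] face err deg 42.82 roll deg 2.85
```

Request:
apply_moves(plan=[1,0.32,0,0.24,-7])

```text
clock: 16.42
position: [851.5, -30.8, 441.7]
ee_rot: [0.882, -0.447, 0.106, 0.108]
contact_force: [-0.8, -0.4, -4.6]
gripper_width: 51.3
```

Request:
apply_moves(plan=[1,0.32,0,0.24,-7])

```text
clock: 16.5
position: [849.7, -33.0, 441.8]
ee_rot: [0.852, -0.499, 0.112, 0.109]
contact_force: [-0.0, -0.2, -4.9]
gripper_width: 51.4
```

Request:
apply_moves(plan=[1,0.32,0,0.24,-7])

```text
clock: 16.58
position: [847.9, -35.3, 442.0]
ee_rot: [0.821, -0.548, 0.118, 0.11]
contact_force: [-0.4, 0.8, -4.4]
gripper_width: 51.7
```

Request:
apply_moves(plan=[1,0.32,0,0.24,0])

```text
clock: 16.67
position: [853.1, -36.8, 445.5]
ee_rot: [0.822, -0.544, 0.129, 0.106]
contact_force: [-0.2, 0.8, -5.7]
gripper_width: 51.1
```

```bash
python3 chk.py d
```

```text
clock 16.6667 J [ 0.25  0.95  1.41  0.37 -1.99  0.31] pos [853.1 -36.8 445.5] F [-0.2  0.8 -5.7] w 51.1
zrow [ 0.265 -0.036  0.964] need -0.273
turn -23.52 shift after turn [-332.9 -162.1 -272.8]
in lens frame now [np.float64(205.9), np.float64(-350.3), np.float64(308.0)] face err deg 22.65 roll deg 4.09
```

Request:
apply_moves(plan=[1,0,0,0,-14,1,0,0,0,-14])

```text
clock: 16.83
position: [838.5, -38.5, 438.5]
ee_rot: [0.75, -0.64, 0.121, 0.117]
contact_force: [-0.4, 0.1, -4.9]
gripper_width: 51.6
```

Request:
apply_moves(plan=[1,0.32,0,0.24,-2])

```text
clock: 16.92
position: [841.6, -40.0, 439.3]
ee_rot: [0.74, -0.65, 0.128, 0.114]
contact_force: [0.8, 0.2, -5.5]
gripper_width: 51.7
```

```bash
python3 chk.py d
```

```text
clock 16.9167 J [ 0.25  0.96  1.41  0.38 -2.03  0.05] pos [841.6 -40.  439.3] F [ 0.8  0.2 -5.5] w 51.7
zrow [ 0.276 -0.005  0.961] need -0.273
turn -7.76 shift after turn [-322.7 -158.5 -267.1]
in lens frame now [np.float64(201.1), np.float64(-328.3), np.float64(300.7)] face err deg 7.46 roll deg 1.85
```

Request:
apply_moves(plan=[1,-0.22,-0.08,-0.17,-7.8,1,-0.22,-0.08,-0.17,-7.8,1,-0.22,-0.08,-0.17,-7.8,1,-0.22,-0.08,-0.17,-7.8,1,-0.22,-0.08,-0.17,-7.8,1,-0.22,-0.08,-0.17,-7.8,1,-0.22,-0.08,-0.17,-7.8,1,-0.22,-0.08,-0.17,-7.8])

```text
clock: 17.58
position: [651.7, -109.9, 296.0]
ee_rot: [-0.695, 0.698, -0.122, -0.119]
contact_force: [1.7, 0.7, -4.0]
gripper_width: 51.4
```

Request:
apply_moves(plan=[1,-0.1,-0.05,-0.09,0,1,-0.1,-0.05,-0.09,0,1,-0.1,-0.05,-0.09,0,1,-0.1,-0.05,-0.09,0,1,-0.1,-0.05,-0.09,0,1,-0.1,-0.05,-0.09,0])

```text
clock: 18.08
position: [553.4, -159.9, 206.5]
ee_rot: [-0.695, 0.698, -0.122, -0.12]
contact_force: [0.6, -0.0, -3.4]
gripper_width: 51.6
```

```bash
python3 chk.py d; python3 ov.py d scene;  python3 chk.py d
```

```text
clock 18.0833 J [ 0.16  0.3  -0.37  0.41 -0.99 -0.41] pos [ 553.4 -159.9  206.5] F [ 0.6 -0.  -3.4] w 51.6
zrow [0.276 0.001 0.961] need -0.273
turn -0.03 shift after turn [-34.7 -38.7 -34.3]
in lens frame now [np.float64(147.9), np.float64(-34.6), np.float64(43.6)] face err deg 0.16 roll deg 0.05
[ 0.6 -0.  -3.4] 18.0833
clock 18.1333 J [ 0.16  0.3  -0.37  0.41 -0.99 -0.41] pos [ 554.8 -159.5  207.3] F [ 1.2  0.8 -4.4] w 51.1
zrow [0.276 0.003 0.961] need -0.273
turn -0.01 shift after turn [-36.2 -39.1 -35. ]
in lens frame now [np.float64(148.1), np.float64(-36.1), np.float64(44.4)] face err deg 0.16 roll deg 0.16
```

View pics/scened_ov.png

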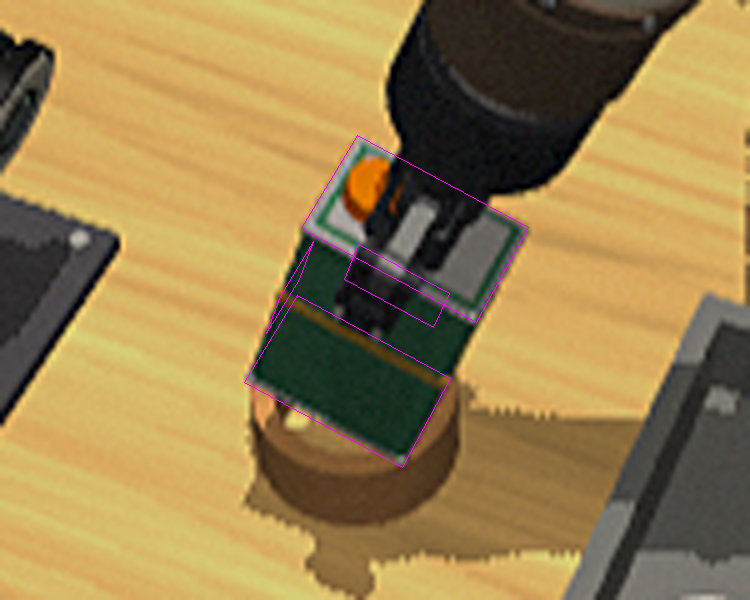

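Request:
apply_moves(plan=[1,-0.018,-0.02,-0.018,0,1,-0.036,-0.038,-0.035,0,1,-0.036,-0.038,-0.035,0,1,-0.036,-0.038,-0.035,0,1,-0.036,-0.038,-0.035,0,1,-0.036,-0.038,-0.035,0])

```text
clock: 18.63
position: [519.1, -197.0, 171.7]
ee_rot: [-0.695, 0.699, -0.122, -0.12]
contact_force: [-0.2, -0.0, -5.1]
gripper_width: 51.6
```

```bash
python3 chk.py d
```

```text
clock 18.6333 J [ 0.09  0.29 -0.5   0.46 -0.86 -0.41] pos [ 519.1 -197.   171.7] F [-0.2 -0.  -5.1] w 51.6
zrow [0.277 0.001 0.961] need -0.273
turn 0.03 shift after turn [-0.5 -1.5  0.5]
in lens frame now [np.float64(121.6), np.float64(-0.4), np.float64(-0.1)] face err deg 0.19 roll deg 0.07
```

Small trim, then hold still and check with the camera.

Request:
apply_moves(plan=[1,0,-0.001,0.001,0,1,0,-0.001,0.001,0,1,0,-0.001,0.001,0,1,0,-0.001,0.001,0,1,0,-0.001,0.001,0,1,0,-0.001,0.001,0,1,0,-0.001,0.001,0,1,0,-0.001,0.001,0])

```text
clock: 19.3
position: [516.2, -198.7, 171.0]
ee_rot: [-0.694, 0.699, -0.121, -0.122]
contact_force: [-0.3, 0.3, -4.2]
gripper_width: 51.8
```

Request:
apply_moves(plan=[1,0,0,0,0,1,0,0,0,0,1,0,0,0,0,1,0,0,0,0,1,0,0,0,0,1,0,0,0,0,1,0,0,0,0,1,0,0,0,0])

```text
clock: 19.97
position: [516.2, -198.7, 171.0]
ee_rot: [-0.694, 0.699, -0.121, -0.122]
contact_force: [0.3, -0.5, -5.3]
gripper_width: 51.4
```

Request:
apply_moves(plan=[1,0,0,0,0,1,0,0,0,0,1,0,0,0,0,1,0,0,0,0,1,0,0,0,0,1,0,0,0,0,1,0,0,0,0,1,0,0,0,0])

```text
clock: 20.63
position: [516.1, -198.7, 171.0]
ee_rot: [-0.694, 0.699, -0.121, -0.122]
contact_force: [-0.4, 0.1, -4.8]
gripper_width: 51.5
```

```bash
python3 chk.py d; python3 ov.py e scene side
```

```text
clock 20.6333 J [ 0.09  0.29 -0.51  0.46 -0.87 -0.41] pos [ 516.1 -198.7  171. ] F [-0.4  0.1 -4.8] w 51.5
zrow [ 0.277 -0.004  0.961] need -0.273
turn 0.08 shift after turn [2.7 0.1 1.2]
in lens frame now [np.float64(120.2), np.float64(2.8), np.float64(-1.2)] face err deg 0.21 roll deg -0.24
[-0.4  0.1 -4.8] 20.6333
```

View pics/scenee.png

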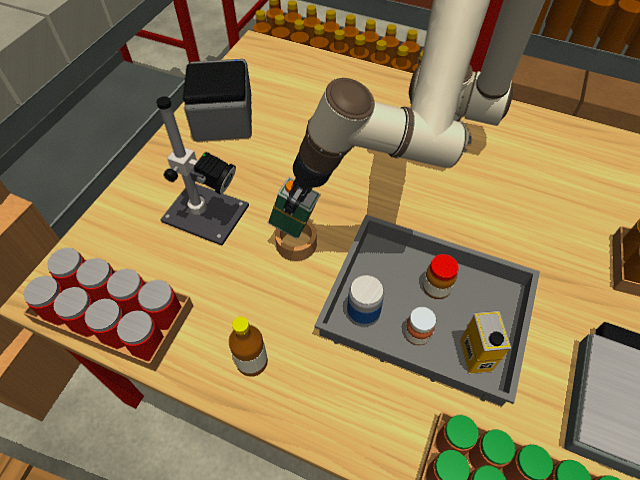

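View pics/scenee_ov.png

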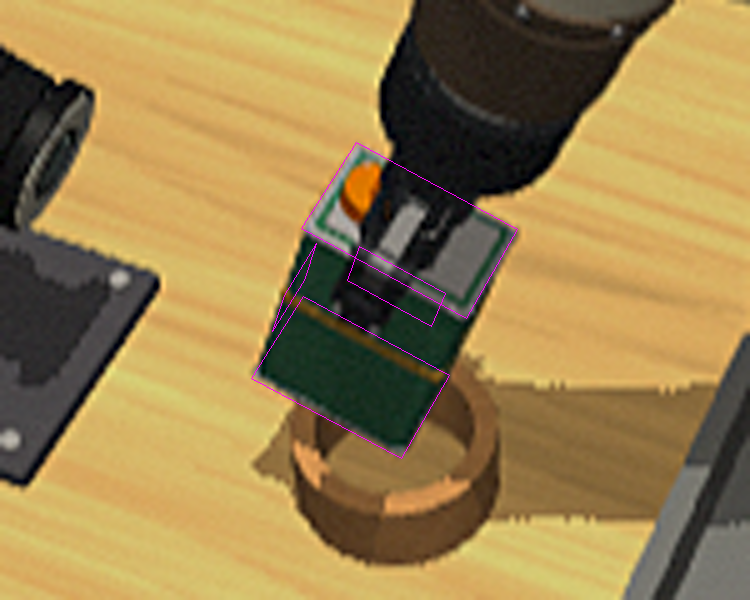

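Request:
apply_moves(plan=[1,0.003,0,0.001,0,1,0.003,0,0.001,0,1,0.003,0,0.001,0,1,0.003,0,0.001,0,1,0.003,0,0.001,0,1,0.003,0,0.001,0,1,0.003,0,0.001,0,1,0.003,0,0.001,0])

```text
clock: 21.4
position: [519.1, -198.7, 172.0]
ee_rot: [-0.694, 0.699, -0.121, -0.122]
contact_force: [0.1, -0.6, -4.4]
gripper_width: 51.3
```

Request:
apply_moves(plan=[1,0,0,0,0,1,0,0,0,0,1,0,0,0,0,1,0,0,0,0,1,0,0,0,0,1,0,0,0,0,1,0,0,0,0,1,0,0,0,0])

```text
clock: 22.07
position: [519.1, -198.7, 171.9]
ee_rot: [-0.694, 0.699, -0.121, -0.122]
contact_force: [-0.7, 0.8, -4.0]
gripper_width: 51.5
```

Request:
apply_moves(plan=[1,0,0,0,0,1,0,0,0,0,1,0,0,0,0,1,0,0,0,0,1,0,0,0,0,1,0,0,0,0,1,0,0,0,0,1,0,0,0,0])

```text
clock: 22.73
position: [519.2, -198.7, 172.0]
ee_rot: [-0.694, 0.699, -0.121, -0.122]
contact_force: [0.6, -0.8, -5.1]
gripper_width: 51.5
```

```bash
python3 chk.py d
```

```text
clock 22.7333 J [ 0.09  0.29 -0.5   0.46 -0.87 -0.41] pos [ 519.2 -198.7  172. ] F [ 0.6 -0.8 -5.1] w 51.5
zrow [ 0.277 -0.004  0.961] need -0.273
turn 0.08 shift after turn [-0.3  0.1  0.2]
in lens frame now [np.float64(119.9), np.float64(-0.2), np.float64(-0.2)] face err deg 0.21 roll deg -0.24
```

```bash
python3 -c "
from bench import arm
print(arm.job_done())"
```

```text
the job is handed in; nothing more can be done
None
```

I took the green tin out of the crate, held its barcode to the reader for about 1.9 s, then turned it and held the best-before code there. I handed the job in at 22.7 s with the tin still gripped in the air.

The reader looks down by about 0.277 rad, and the moves only turn the tool about the vertical. To get the lean, I pushed the arm against its reach limit in short steps, which tilts the tool a little each time and keeps the tilt.

| Last check, from the arm's pose and the measured lens | Distance from glass | Off centre | Facing error | Roll |
|---|---|---|---|---|
| Barcode | 120 mm | about 1 mm each way | 0.0° | 0.2° |
| Best-before code | 120 mm | 0.2 mm each way | 0.2° | 0.2° |

- **Camera checks:** outlines of the tin drawn from the arm's pose matched the scene pictures to about 1 pixel at both holds. They were up to 2 pixels off in the side view.
- **Grip and surroundings:** the grip stayed steady at 51.5 mm wide, and the last scene picture shows the other stock, the tape roll and the reader undisturbed.
- **Lens uncertainty:** the reader's tilt fits ranged from about 0.26 to 0.29 rad when fitted inside the ring (0.225 to 0.244 where they took in its edge). The lens height came out between 173 and 178 mm. That leaves about 1° and 2–3 mm of uncertainty in the alignment above.
- **Force spike:** one reading of about 76 N at the wrist came as the arm ran into its reach limit. It was gone at the next reading and the picture showed nothing touching, so I took it as the jolt of the sudden stop.

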